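# Slide the instrument carrier round the arc to its stop

### The arm

A 7-joint arm with a two-finger parallel gripper is mounted at the origin on a cart in front of the work surface, level with it; the furniture and walls round the work are solid. World frame = base frame: x ahead of the robot, y to its left, z up, the work surface at z = 0. Lengths are in m, angles in rad, forces in N, time in s.
With the tool pointing down it reaches from about 0.4 to 0.9 m from the base axis. Payload 5.6 kg.
Tool frame: the origin (TCP) lies midway between the tips of the shut fingers; the grasp point (between the pads) lies 19 mm behind it; y points along the fingers, z is the direction in which the jaws open and shut, and the axes are right-handed (so a half turn about y gives the same grasp; the last joint's range is limited). The gripper opens to 92 mm and grips with 3 to 60 N. Pads are 20 mm wide; open, the fingers measure 128 mm over their backs; the gripper's body (75 mm by 189 mm) begins 69 mm behind the grasp point.
Start: joints at [-1.223, 0.468, -0.012, 1.603, 0.006, 1.071, -0.056], TCP at [0.248, 0.601, 0.215] pointing down, gripper open.
Joint ranges: [-2.53, 2.53], [-0.31, 2.02], [-1.57, 1.55], [0.28, 2.44], [-1.29, 4.43], [0.15, 1.84], [-2.92, 2.92]. Speed limits (rad/s): [2.57, 2.57, 3.14, 3.14, 3.14, 3.14, 3.14].

### API

Orientations are given as a 3x3 rotation matrix whose columns are the frame's x, y, z axes.
In Python, from station import env, effector, solver, viewer, workorder, search_frame, tip_of gives the robot as it stands. Calls block until the motion is done:
- env.reach(position, orientation): joint-space move of the TCP to a pose.
- env.movel(position, frame=None, rate=0.15): straight line of the TCP; frame=None keeps the orientation; rate is the mean speed in m/s.
- env.goto_joints(angles): joint-space move.
- effector.release() and effector.grasp(squeeze=None): open the fingers fully, or close them until they stop; squeeze is the grip in N (None keeps the last).
- env.pause(seconds).
- solver.inverse_kinematics(position, orientation): joint angles nearest the present ones, or None.
- env.sense(): the state.
- viewer.read_camera(name): name is "scene" or "side" or "wrist"; returns (picture, depth): 400x640x3 uint8, red, green, blue; 400x640 float32, m along the optical axis (not along the pixel's ray), 0 where there is no reading.
- viewer.camera_info(name): a dict with "intrinsics" (3x3 intrinsics, pixels), "dist_coeffs" ([k1, k2, p1, p2, k3] as OpenCV has them; the pictures are not rectified), "eye" and "rotation" of the camera in the world; the wrist camera has in their place "T_tool_cam" (4x4, takes a point from camera to tool coordinates, whose origin is the TCP and whose axes are the tool frame's). Camera axes: x right, y up, looking along -z (the intrinsics and any distortion apply to the point x, -y, -z); pixel columns grow to the right and rows downward; lengths in m; the calibration is good to about 2 mm. A picture is of the moment at which its call begins: read the wrist's pose just before it. camera_info takes no time and is no camera call.
A pose or a line that the arm cannot do raises env.PlanningError and nothing moves.
- workorder.finish_job(): hands the job in, once; it reports no verdict.
Trained networks look in the newest picture that a camera, given by its name, has taken for a name from the list of things; names that differ only in an ending like _2 or _b are one class to them, and where a whole thing is asked for, a point or a joint stands for the part that bears it (a point fixed in the world has none). Each returns a list of dicts, best first, with "score" (0 to 1); they miss things now and then, are a little off and sometimes report something else, mostly with a low value. They report only what shows in the picture. A call takes as long as a camera call. They do not tell look-alikes from the thing itself.
- search_frame(camera, name): "at" ([x, y, z] in m, in world coordinates, good to about 4 mm: the middle of the surface that is visible of it).
- tip_of(camera, name): "at" ([x, y, z] in m, in world coordinates, good to about 4 mm: a listed point, or the origin of a listed thing).
The state is a dict: "t": time; "joint_positions": joint angles; "joint_velocities": joint speeds; "tau": joint torques, N m; "ee_pos": TCP position; "tcp_rot": TCP orientation; "wrist_force": force on the tool from outside, world axes, zero at the start; "moment": the same for the moment, N m; "gripper_width": finger opening in m.
Only numpy, scipy, OpenCV 4.12 (cv2) and the standard library are available. Lean on these libraries where they do the work, as an engineer would, in place of code of your own. Each camera call takes 0.05 s, during which the arm holds its last target.

### The job

Pick up the blue instrument carrier that stands on the worktop, thread its bore onto the tapered free end of the curved steel rod and slide it round the bend, turning it to follow the rod, until it bears on the yellow buffer of the black stop collar with a push of about 6 N. Work gently and by feel, as the rod is clamped a little out of true: keep the carrier from pressing on rod or stop with more than about 10 N, do not shift the collar, and leave the vial, the tape roll and the green airway alone. Then let go, with the carrier hanging upright on the rod up against the buffer.

Things in the scene. Friction and masses are not known exactly. Their poses are not given: they have to be found in the camera images.
- carrier_bore (a point): Centre of the through bore of the blue instrument carrier, 45 mm above its underside. x: bore axis (symmetric end for end), z: up. Bushing: tube 30 mm long, 28 mm outside, 14.6 mm bore. Above it a blue grip fin, 24 mm along x by 12 mm along y, top 60 mm above this point; grip it from above across the 12 mm, about 40 mm above this point.
- arc_centre (a point): Fixed to the stand, 120 mm above the worktop: centre of the arc of the level steel rod, 12 mm thick, 150 mm radius to its axis. Angles counter-clockwise from above: free end at -90 deg (this frame's -y), then a tapered nose 21 mm longer; on through 0 deg (+x) to the post at +24 deg. Hand-clamped in the post, the rod is up to 1.2 deg out of true: its free end may be 5 mm high or low, 3 mm aside.
- stop_face (a point): Centre of the front face of the black stop collar (29 mm wide) on the rod, at -28 to +2 deg on the arc. x points away from the arc centre, y along the rod to the post. A yellow buffer sleeve (22 mm wide), screwed out 2 to 9 mm, stands before the face; it is what the carrier meets, with the bore's centre then 18 to 26 mm before this point. Over 10 N along the rod makes the collar slip.
- vial_mid (a point): Glass vial with blue cap, 23 mm wide, 46 mm tall, standing on the worktop to the right; the point is its centre. Bystander.
- tape_mid (a point): Roll of beige tape lying flat, 53 mm wide, 12 mm tall; the point is its centre. Bystander.
- airway_mid (a point): Curved green plastic airway lying flat, 66 x 76 x 12 mm; the point is its centre. Bystander.
- carrier: The same carrier, loose, 175 to 350 g; origin at the centre of its underside, axes as carrier_bore. It stands upright on a steel foot 40 x 36 x 14 mm. Its weight lies below the bore, so on the rod it hangs upright by itself.
- index_stop: The stop collar; its origin lies on the worktop under the arc's centre, x pointing to the collar.
- arc_stand: The fixed stand with rod and base plate; origin on the worktop under the arc's centre, axes as arc_centre.
Things that resemble listed ones, but are neither listed nor needed, are in the scene too. What is shaped like the carrier but red is not meant.

How it is judged:
By the outcome, as a careful person would: the job done as asked, in the order asked, and still so for the second after the job is handed in, with the robot touching nothing.
It also fails if it takes over 72 s, if anything falls off the work surface, if the arm or the gripper's body presses on something with over 40 N, if the wrist force passes 120 N, or if a joint passes its speed limit or range.

## Working session

There is one attempt and no reset: what is moved stays moved. The work goes in short steps, each a Python script; the robot and the scene stay as the last script left them, time stands still between calls to the robot, and variables do not carry over. Pictures are saved under pics/ and viewed, and the job is handed in when it is done.

```bash
ls; mkdir -p pics
python3 - <<'E'
from station import env, effector, solver, viewer, workorder, search_frame, tip_of
import cv2,numpy as np
np.set_printoptions(precision=4,suppress=True)
s=env.sense(); print(s)
for c in ["scene","side","wrist"]:
    p,d=viewer.read_camera(c); cv2.imwrite(f"pics/{c}0.png",p[:,:,::-1]); np.savez(f"pics/{c}0.npz",p=p,d=d)
    print(c,viewer.camera_info(c))
    if c!="wrist":
        for n in ["carrier_bore","arc_centre","stop_face","carrier","arc_stand","index_stop","vial_mid","tape_mid","airway_mid"]:
            print(n,[(np.round(r["at"],4),round(r["score"],2)) for r in tip_of(c,n)][:3])
print(env.sense()["t"])
E
```

```text
pics
{'t': 0.0, 'joint_positions': array([-1.223 ,  0.4684, -0.0116,  1.6036,  0.006 ,  1.0714, -0.0563]), 'joint_velocities': array([-0.0003,  0.0002,  0.0022,  0.0005, -0.0014, -0.0017, -0.0003]), 'tau': array([ -0.0008, -52.0576,  -0.0126, -24.3736,  -0.0567,   0.0174,
         0.0002]), 'ee_pos': array([0.2475, 0.6004, 0.2136]), 'tcp_rot': array([[ 0.9246, -0.0005,  0.381 ],
       [-0.381 , -0.0017,  0.9246],
       [ 0.0001, -1.    , -0.0018]]), 'wrist_force': array([0.5791, 0.378 , 0.3005]), 'moment': array([ 0.0022, -0.0287, -0.003 ]), 'gripper_width': 0.09189507975934984}
scene {'intrinsics': array([[398.9513,   0.    , 319.2282],
       [  0.    , 398.9513, 205.386 ],
       [  0.    ,   0.    ,   1.    ]]), 'dist_coeffs': array([-0.0785,  0.    ,  0.    ,  0.    ,  0.    ]), 'eye': array([0.0704, 0.3723, 0.6689]), 'rotation': array([[-0.6932,  0.4631, -0.5523],
       [-0.7204, -0.4686,  0.5113],
       [-0.022 ,  0.7523,  0.6585]])}
carrier_bore [(array([ 0.5509, -0.2189,  0.0443]), 0.9), (array([ 0.4459, -0.269 ,  0.0472]), 0.87)]
arc_centre []
stop_face [(array([0.6521,
[... 879 characters left out ...]
.69)]
carrier [(array([ 0.446 , -0.2713,  0.0014]), 0.89), (array([ 0.5441, -0.216 ,  0.002 ]), 0.65)]
arc_stand []
index_stop []
vial_mid [(array([ 0.6139, -0.31  ,  0.0249]), 0.81)]
tape_mid [(array([ 0.6883, -0.2537,  0.0029]), 0.76)]
airway_mid [(array([0.4131, 0.1707, 0.0036]), 0.67)]
wrist {'intrinsics': array([[309.7816,   0.    , 319.8707],
       [  0.    , 309.7816, 198.5137],
       [  0.    ,   0.    ,   1.    ]]), 'dist_coeffs': array([-0.0608,  0.    ,  0.    ,  0.    ,  0.    ]), 'T_tool_cam': array([[-0.0002, -0.9715, -0.2371, -0.0661],
       [-0.    ,  0.2371, -0.9715, -0.1695],
       [ 1.    , -0.0002, -0.0001, -0.0014],
       [ 0.    ,  0.    ,  0.    ,  1.    ]])}
1.05
```

View pics/scene0.png

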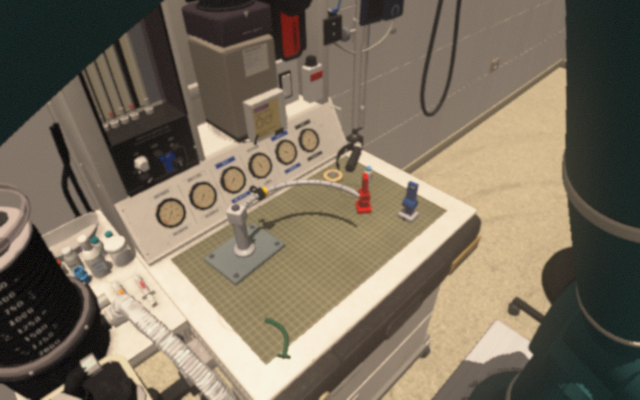

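View pics/side0.png

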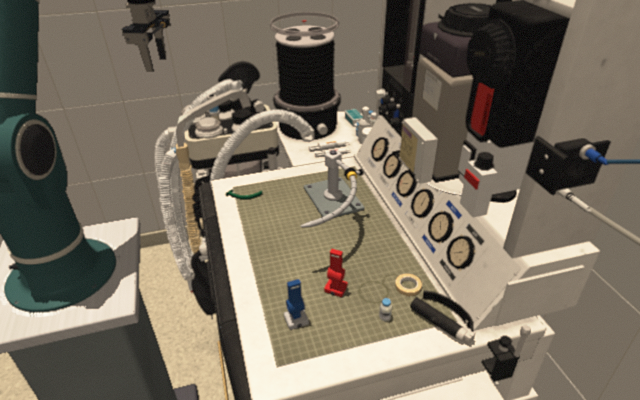

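```bash
cat > h.py <<'E'
from station import env, effector, solver, viewer, workorder, search_frame, tip_of
import cv2,numpy as np
np.set_printoptions(precision=4,suppress=True)
def shot(c,tag):
    s=env.sense(); p,d=viewer.read_camera(c); np.savez(f"pics/{tag}.npz",p=p,d=d,ee=s["ee_pos"],R=s["tcp_rot"]); cv2.imwrite(f"pics/{tag}.png",p[:,:,::-1]); return p,d
def cloud(c,f):
    z=np.load(f); d=z["d"]; i=viewer.camera_info(c); K=np.array(i["intrinsics"]); D=np.array(i["dist_coeffs"])
    v,u=np.mgrid[:400,:640]; uv=np.stack([u.ravel(),v.ravel()],1).astype(np.float64)[:,None]
    n=cv2.undistortPoints(uv,K,D)[:,0]; dd=d.ravel()
    P=np.stack([n[:,0]*dd,-n[:,1]*dd,-dd],1)
    if c=="wrist":
        T=np.array(i["T_tool_cam"]); P=P@T[:3,:3].T+T[:3,3]; P=P@z["R"].T+z["ee"]
    else: P=P@np.array(i["rotation"]).T+np.array(i["eye"])
    P[dd<=0]=np.nan
    return P.reshape(400,640,3),z["p"]
E
python3 - <<'E'
from h import *
for c,(a,b,e,f) in {"scene":(160,300,190,440),"side":(140,340,200,440)}.items():
    P,p=cloud(c,f"pics/{c}0.npz")
    cv2.imwrite(f"pics/{c}crop.png",cv2.resize(p[a:b,e:f],None,fx=3,fy=3,interpolation=cv2.INTER_CUBIC)[:,:,::-1])
    m=(P[...,2]>0.095)&(P[...,2]<0.145)&(P[...,0]>.35)&(P[...,0]<.75)&(abs(P[...,1])<.35)
    q=P[m]; print(c,len(q)); 
    col=p[m]
    idx=np.argsort(q[:,1]); 
    for k in idx[::max(1,len(q)//45)]: print(q[k],col[k])
E
```

```text
scene 3090
[ 0.4495 -0.2784  0.1018] [182 169 165]
[ 0.5513 -0.2234  0.1036] [220 107  89]
[ 0.4963 -0.1366  0.1166] [150 126 108]
[ 0.5261 -0.1304  0.1199] [151 136 124]
[ 0.5657 -0.1207  0.1201] [169 154 141]
[ 0.5879 -0.1049  0.1167] [132 119 104]
[ 0.6092 -0.0852  0.1218] [194 176 162]
[ 0.6236 -0.0619  0.1184] [141 127 111]
[ 0.6395 -0.0349  0.122 ] [182 167 153]
[ 0.6434 -0.0065  0.1191] [161 132  88]
[0.6563 0.0092 0.1321] [101  91  78]
[0.6589 0.0171 0.1212] [128 115 105]
[0.6441 0.0304 0.1237] [167 152 140]
[0.6396 0.0597 0.1248] [199 181 167]
[0.6179 0.0775 0.1276] [111 102  91]
[0.6257 0.0853 0.1359] [160 146 133]
[0.6141 0.0909 0.1361] [207 187 171]
[0.6209 0.0953 0.101 ] [118 107  97]
[0.6307 0.0994 0.1335] [186 169 154]
[0.4171 0.3087 0.0957] [191 175 158]
[0.4175 0.3139 0.0956] [222 207 185]
[0.4159 0.3167 0.0953] [226 215 194]
[0.4434 0.319  0.1167] [201 182 163]
[0.4831 0.3211 0.1345] [196 175 154]
[0.461  0.3229 0.1285] [225 214 191]
[0.4491 0.3246 0.1221] [226 210 188]
[0.4891 0.3261 0.136 ] [209 190 170]
[0.4555 0.3275 0.1233] [220 200 180]
[0.4458 0.3289 0.1197] 
[... 1690 characters left out ...]
.4255 0.3072 0.1004] [190 175 156]
[0.4501 0.3114 0.1187] [181 169 150]
[0.4659 0.3141 0.1087] [116 109  98]
[0.4365 0.3167 0.1121] [224 208 185]
[0.474  0.3186 0.1265] [153 142 126]
[0.5021 0.3205 0.1272] [130 121 107]
[0.5089 0.3224 0.1373] [169 157 140]
[0.5226 0.324  0.1314] [125 114 102]
[0.4291 0.3256 0.1088] [192 176 155]
[0.537  0.3271 0.1277] [126 117 104]
[0.5626 0.3286 0.1231] [155 144 127]
[0.5829 0.3297 0.1225] [129 120 106]
[0.5192 0.3309 0.1407] [229 215 190]
[0.5837 0.3321 0.1274] [151 139 122]
[0.5812 0.3339 0.1269] [156 144 128]
[0.6153 0.3354 0.1023] [178 164 146]
[0.5876 0.3374 0.1243] [156 144 127]
[0.5039 0.3395 0.139 ] [230 216 194]
[0.6202 0.3434 0.1008] [216 200 178]
```

Run:
```python
from h import *
Q=[]
for c in ("scene","side"):
    P,p=cloud(c,f"pics/{c}0.npz"); q=P.reshape(-1,3); Q.append(q[np.isfinite(q[:,0])])
q=np.vstack(Q)
print("max height grid x .2..0.95 (cols), y rows")
for y in np.arange(0.75,-0.5,-0.05):
    r=[]
    for x in np.arange(.2,.95,.05):
        m=(abs(q[:,0]-x-.025)<.025)&(abs(q[:,1]-y-.025)<.025)&(q[:,2]>-.3)
        r.append(f"{np.percentile(q[m,2],98)*100:4.0f}" if m.sum()>3 else "   .")
    print(f"{y:5.2f}"," ".join(r))
```

```text
max height grid x .2..0.95 (cols), y rows
 0.75    .    .    .    .    .    .    .    .    .    .    .    .    .    .    .
 0.70    .    .    .    .    .    .    .    .    .    .    .    .    .    .    .
 0.65    .   35   35    .    .    .    .    .    .    .    .    .    .    .    .
 0.60    .   35   34    .   18   20   19   15    .    .    .    .    .    .    .
 0.55   40   40    .    6   18   19   19   11   33   33   33    .    0    .    .
 0.50   35   39   10   16   17   16    9   21   30   30   33   33    3    .    .
 0.45    2    7   14   16   16   16   13   29   30   33   30   33    3    3    .
 0.40    2    6   15   16   15   11   13   33   33   30   33   33    4    5    3
 0.35    1   13   14    9    6   13   14   14   33   33   33    6   11    7    2
 0.30   -7   -5    0    8   12   14   14   14   12    5    2    6   11    5    3
 0.25    .    .    0    6    6    0    3    0    0    1    1    8   40   37   35
 0.20    .    .    0    0    0    0    0    0    0    0    1    9   42   43    .
 0.15  -19   -3    0    1    1    1    0    1    1    1    1   23   28   42   28
 0.10
[... 266 characters left out ...]
 0    0    0    0   13   13   19   46   47   46   46
-0.10    .   -3    0    0    0    0    0   12   13    0   28   48   49   49   49
-0.15    .   -3    0    0    0    1   12   13   12    0   28   48   49   49    .
-0.20    .   -3    0    0    0    0    4    0    0    0   27   45   52   52   15
-0.25    .   -3    0    0    0    0   10   10    0    1    1   51   52   52   15
-0.30    .   -3    0    0   10   10    0    0    0    1    2   50   54   52    .
-0.35    .   -3    0    0    0    0    0    0    5    3    3   28   55   39   25
-0.40    .   -3    0    0    0    0    0    0    0    2    3   10   56   56   50
-0.45    .    .    0    0    0    0    0    0    0    0    3    4   38   38   -3
```

View pics/sidecrop.png

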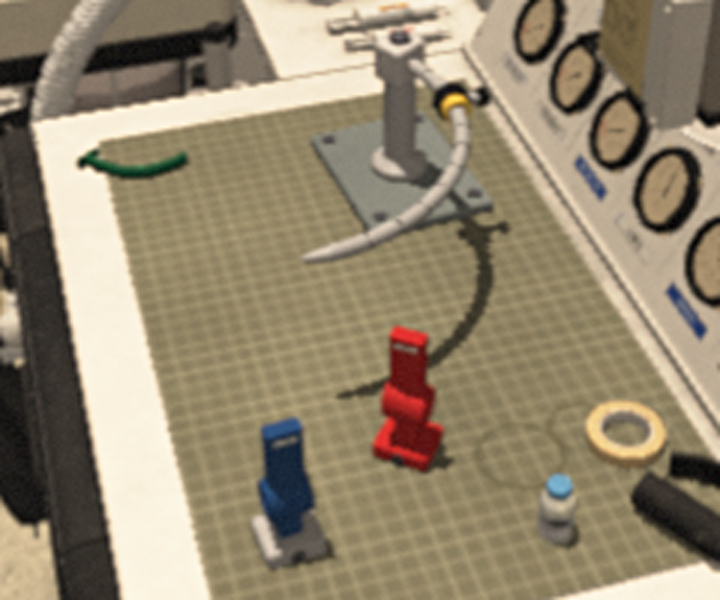

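Run:
```python
from h import *
Q=[]
for c in ("scene","side"):
    P,p=cloud(c,f"pics/{c}0.npz"); q=P.reshape(-1,3); Q.append(q[np.isfinite(q[:,0])])
q=np.vstack(Q)
print("min x of points, by z band (cols z .1,.15,.. .45) and y")
for y in np.arange(0.12,-0.3,-0.03):
    r=[]
    for z in np.arange(.05,.6,.05):
        m=(abs(q[:,2]-z-.025)<.025)&(abs(q[:,1]-y-.015)<.015)&(q[:,0]>.67)
        r.append(f"{q[m,0].min():.3f}" if m.sum()>2 else "   . ")
    print(f"{y:5.2f}"," ".join(r))
# circle fit rod
from scipy.optimize import least_squares
for c in ("scene","side"):
    P,p=cloud(c,f"pics/{c}0.npz"); m=(P[...,2]>0.1)&(P[...,2]<0.14)&(P[...,0]>.48)&(P[...,0]<.67)&(P[...,1]<-.02)&(P[...,1]>-.17); q=P[m]
    f=lambda v:np.hypot(q[:,0]-v[0],q[:,1]-v[1])-.15
    r=least_squares(f,[.5,.01],loss="soft_l1",f_scale=.003); print(c,len(q),r.x)
    th=np.degrees(np.arctan2(q[:,1]-r.x[1],q[:,0]-r.x[0]))
    for a in range(-105,0,10):
        k=abs(th-a)<5
        if k.sum()>3: print(a,k.sum(),np.median(q[k],0),np.percentile(q[k,2],[10,90]),"r",np.median(f(r.x)[k]))
    print(th.min())
```

```text
min x of points, by z band (cols z .1,.15,.. .45) and y
 0.12 0.771 0.793 0.792 0.772 0.806 0.864 0.866 0.866    .     .     . 
 0.09 0.768 0.794 0.789 0.775 0.805 0.805 0.804 0.803 0.805    .     . 
 0.06 0.766 0.793 0.805 0.761 0.804 0.804 0.803 0.802 0.803    .     . 
 0.03 0.773 0.794 0.808 0.807 0.806 0.805 0.805 0.806 0.804    .     . 
 0.00 0.768 0.670    .     .     .     .     .     .     .     .     . 
-0.03 0.766 0.678 0.772 0.769 0.769 0.769 0.769 0.767 0.770    .     . 
-0.06 0.773 0.804 0.724 0.727 0.735 0.766 0.767 0.765 0.767    .     . 
-0.09 0.767 0.792 0.735 0.734 0.734 0.763 0.763 0.762 0.766    .     . 
-0.12 0.766 0.791 0.732 0.736 0.735 0.764 0.764 0.762 0.766    .     . 
-0.15 0.775 0.797 0.732 0.733 0.733 0.764 0.765 0.762 0.768    .     . 
-0.18 0.767 0.792 0.738 0.741 0.738 0.769 0.770 0.768 0.770    .     . 
-0.21 0.767 0.793 0.782 0.793 0.793 0.790 0.790 0.764 0.764 0.786    . 
-0.24 0.771 0.799 0.806 0.795 0.794 0.790 0.792 0.763 0.763 0.766    . 
-0.27 0.766 0.793 0.769 0.766 0.762 0.774 0.789 0.763 0.763 0.765    . 
scene 466 [0.4979 0.0141]
-95 5 [ 0.
[... 675 characters left out ...]
428 [0.5031 0.0064]
-95 10 [ 0.4997 -0.1411  0.1197] [0.1175 0.1206] r -0.002404355666819055
-85 63 [ 0.5169 -0.1424  0.122 ] [0.1176 0.1245] r -1.2420371269250552e-06
-75 73 [ 0.5411 -0.1386  0.1223] [0.1173 0.1249] r 0.0008454704197727592
-65 61 [ 0.5664 -0.1295  0.1225] [0.1183 0.1247] r 0.0006583843155187896
-55 56 [ 0.5883 -0.1172  0.1229] [0.1185 0.1244] r 0.001121085183888093
-45 49 [ 0.6088 -0.1013  0.1235] [0.1204 0.1255] r 0.0004686037984900915
-35 41 [ 0.6244 -0.0804  0.1231] [0.1208 0.1254] r -0.00025444758814691104
-25 40 [ 0.6372 -0.0589  0.1238] [0.1207 0.1261] r -0.0001203101683697888
-15 35 [ 0.6469 -0.031   0.1239] [0.1213 0.1254] r -0.0007910848491693434
-92.46910954172397
```

Run:
```python
from h import *
R=np.array([[1,0,0],[0,0,1],[0,-1,0]],float)
for p in ([.43,-.16,.36],[.43,-.12,.40],[.45,-.1,.33]): print(p,solver.inverse_kinematics(p,R))
s=env.sense()
env.movel([.24,.52,.36],rate=.3)
print(env.sense()["t"])
env.reach([.43,-.16,.36],R)
print(env.sense()["t"],env.sense()["ee_pos"])
shot("wrist","w1")
print([ (r["at"],r["score"]) for r in tip_of("wrist","carrier")],[ (r["at"],r["score"]) for r in tip_of("wrist","stop_face")])
```

```text
[0.43, -0.16, 0.36] [-0.6664 -0.0607  0.9351  1.8982  0.051   1.2798  1.824 ]
[0.43, -0.12, 0.4] [-0.6717 -0.1164  0.8117  1.8496  0.086   1.373   1.6904]
[0.45, -0.1, 0.33] [-0.5825 -0.0037  0.7432  1.9342  0.0027  1.2102  1.7305]
1.7583
4.2583 [ 0.4303 -0.1593  0.3599]
[([0.4474, -0.2695, 0.0032], 0.76), ([0.5444, -0.215, -0.0032], 0.71)] [([0.6539, -0.0014, 0.1197], 0.66), ([0.448, -0.2723, 0.001], 0.49)]
```

View pics/w1.png

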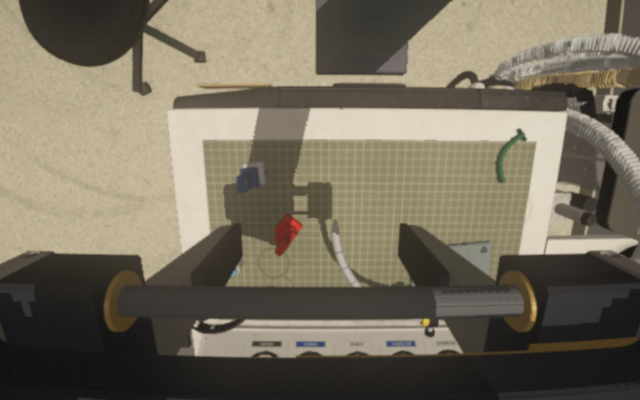

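Run:
```python
from h import *
from scipy.optimize import least_squares
W,pw=cloud("wrist","pics/w1.npz")
cv2.imwrite("pics/w1crop.png",cv2.resize(pw[130:300,170:520],None,fx=2.2,fy=2.2,interpolation=cv2.INTER_CUBIC)[:,:,::-1])
m=(W[...,2]>0.1)&(W[...,2]<0.14)&(W[...,0]>.44)&(W[...,0]<.67)&(W[...,1]<-.02)&(W[...,1]>-.17); q=W[m]
f=lambda v:np.hypot(q[:,0]-v[0],q[:,1]-v[1])-.15
r=least_squares(f,[.5,.01],loss="soft_l1",f_scale=.003); print(len(q),r.x)
th=np.degrees(np.arctan2(q[:,1]-r.x[1],q[:,0]-r.x[0]))
for a in range(-105,0,5):
    k=abs(th-a)<2.5
    if k.sum()>3: print(a,k.sum(),np.median(q[k],0),np.percentile(q[k,2],[50,90]),"r",np.percentile(f(r.x)[k],[5,50,95]))
print(th.min())
for c,fn in (("wrist","w1"),("scene","scene0"),("side","side0")):
    P,p=cloud(c,f"pics/{fn}.npz")
    reg=(abs(P[...,0]-.447)<.045)&(abs(P[...,1]+.271)<.045)
    for lo,hi in ((.006,.025),(.07,.1),(.1,.115)):
        k=reg&(P[...,2]>lo)&(P[...,2]<hi); qq=P[k][:,:2]
        if len(qq)<5: continue
        b=cv2.minAreaRect((qq*1000).astype(np.float32)); print(c,lo,len(qq),np.median(qq,0),b, np.median(P[k][:,2]))
```

```text
577 [0.4993 0.0096]
-90 47 [ 0.5007 -0.1408  0.1201] [0.1201 0.122 ] r [-0.0037  0.0004  0.0032]
-85 75 [ 0.5127 -0.1395  0.1224] [0.1224 0.124 ] r [-0.0049  0.0001  0.0052]
-80 72 [ 0.5251 -0.138   0.1231] [0.1231 0.1244] r [-0.0052  0.0001  0.0054]
-75 73 [ 0.5382 -0.135   0.1232] [0.1232 0.1248] r [-0.0051  0.0003  0.0055]
-70 71 [ 0.5507 -0.1318  0.1232] [0.1232 0.1243] r [-0.0051  0.0001  0.0053]
-65 72 [ 0.5628 -0.126   0.1233] [0.1233 0.1249] r [-0.005  -0.0001  0.0057]
-60 71 [ 0.5744 -0.12    0.1235] [0.1235 0.1246] r [-0.0049  0.0001  0.0058]
-55 67 [ 0.5853 -0.1136  0.1237] [0.1237 0.1248] r [-0.0047 -0.0003  0.0057]
-50 24 [ 0.5921 -0.1063  0.1232] [0.1232 0.1244] r [-0.0048 -0.0026  0.0041]
-92.22329130194674
wrist 0.006 225 [ 0.4354 -0.261 ] ((446.291259765625, -270.9678649902344), (38.843017578125, 35.68275451660156), 5.525266647338867) 0.013116683264604967
wrist 0.07 105 [ 0.4427 -0.2661] ((443.9212646484375, -267.4122009277344), (24.696285247802734, 9.637972831726074), 30.955533981323242) 0.08604990205382768
wrist 0.1 149 [ 0.4466 -0.271 ] ((446.9890441894531, -271.7
[... 326 characters left out ...]
(25.305992126464844, 10.432677268981934), 25.275373458862305) 0.08446738754623861
scene 0.1 49 [ 0.4455 -0.267 ] ((447.3941345214844, -270.6477355957031), (23.178354263305664, 15.771772384643555), 3.4884817600250244) 0.10413119306362195
side 0.006 287 [ 0.4467 -0.2806] ((460.3635559082031, -272.3128662109375), (62.185184478759766, 37.08476257324219), 7.253653049468994) 0.01383853156669268
side 0.07 167 [ 0.4486 -0.2778] ((447.65106201171875, -277.27130126953125), (12.653834342956543, 25.45590591430664), 71.68173217773438) 0.08550557484428645
side 0.1 84 [ 0.4488 -0.2748] ((448.8343811035156, -273.3278503417969), (22.768123626708984, 14.054839134216309), 5.629004955291748) 0.10447364916169921
```

View pics/w1crop.png

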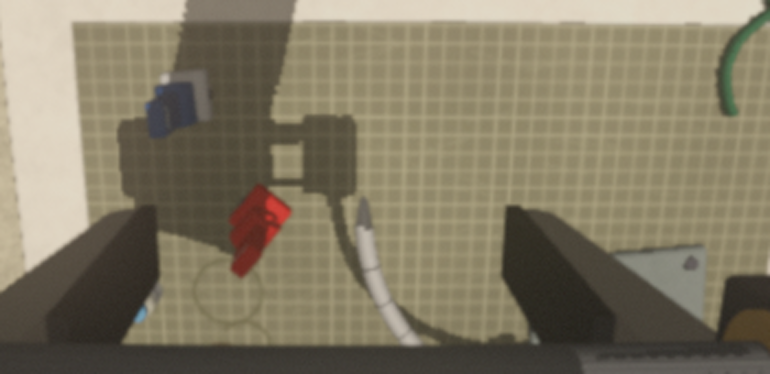

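```bash
cat >> h.py <<'E'
def Rot(psi,L,sg=1):
    """psi: world heading of carrier x (tangent), L lean of body toward +x carrier (rad), sg: +1 tool x ~ +tangent"""
    t=np.array([np.cos(psi),np.sin(psi),0]); n=np.array([-np.sin(psi),np.cos(psi),0]); k=np.array([0,0,1.])
    y=-np.sin(L)*t-np.cos(L)*k; z=sg*n; x=np.cross(y,z); return np.stack([x,y,z],1)
G=0.019
def tcp(bore,psi,L,sg=1,h=.042):
    R=Rot(psi,L,sg); return np.array(bore)+[0,0,h]+G*R[:,1],R
E
python3 - <<'E'
from h import *
i=viewer.camera_info("wrist"); z=np.load("pics/w1.npz")
def ray(u,v,zz):
    n=cv2.undistortPoints(np.array([[[u,v]]],float),np.array(i["intrinsics"]),np.array(i["dist_coeffs"]))[0,0]
    T=np.array(i["T_tool_cam"]); d=z["R"]@T[:3,:3]@np.array([n[0],-n[1],-1]); o=z["R"]@T[:3,3]+z["ee"]
    return o+d*(zz-o[2])/d[2]
print("tip",ray(335,220,.119),"nose base",ray(333,240,.119))
Q=[]
for c in ("scene","side"):
    P,p=cloud(c,f"pics/{c}0.npz"); q=P.reshape(-1,3); q=q[np.isfinite(q[:,0])]; Q.append(q[(q[:,0]>.68)&(q[:,0]<1)&(abs(q[:,1])<.35)&(q[:,2]>.03)])
q=np.vstack(Q); q=q[~((q[:,0]<.7)&(q[:,2]<.16))]
# box detail
for y in np.arange(-.2,.06,.01):
    m=(abs(q[:,1]-y)<.005)&(q[:,2]>.16)&(q[:,2]<.29); print(round(y,3),m.sum(),np.percentile(q[m,0],[0,20]) if m.sum() else "", end=" | ")
print()
C=np.array([.4996,.0098])
for sg in (1,-1):
  for L in np.radians([-30,-20,-10,0,10,20,30,40]):
    out=[]
    for a in np.radians([-95,-70,-50,-40,-30,-20,-15,-10,-5]):
        bore=np.r_[C+.15*np.array([np.cos(a),np.sin(a)]),.119]
        p,R=tcp(bore,a+np.pi/2,L,sg)
        g=p-G*R[:,1]
        l=(q-g)@R   # x,y,z local; body y<-0.069
        dy=np.maximum(l[:,1]+.069,0); dx=np.maximum(abs(l[:,0])-.0375,0); dz=np.maximum(abs(l[:,2])-.0945,0)
        cl=np.sqrt(dx**2+dy**2+dz**2).min()
        J=solver.inverse_kinematics(p,R)
        out.append(f"{cl*1000:.0f}{'' if J is not None else 'X'}")
    print(sg,np.degrees(L).round(),out)
E
```

```text
tip [ 0.4945 -0.1395  0.119 ] nose base [ 0.524  -0.1419  0.119 ]
-0.2 251 [0.7931 0.7955] | -0.19 174 [0.7847 0.7963] | -0.18 42 [0.7759 0.7836] | -0.17 11 [0.7668 0.7727] | -0.16 1099 [0.7565 0.7786] | -0.15 883 [0.7353 0.7442] | -0.14 391 [0.7334 0.7373] | -0.13 330 [0.7324 0.7383] | -0.12 355 [0.7321 0.7377] | -0.11 341 [0.7325 0.7379] | -0.1 322 [0.7354 0.738 ] | -0.09 340 [0.735  0.7383] | -0.08 332 [0.7342 0.7381] | -0.07 344 [0.7348 0.738 ] | -0.06 410 [0.7291 0.7384] | -0.05 616 [0.724  0.7475] | -0.04 347 [0.7238 0.771 ] | -0.03 1457 [0.7685 0.7869] | -0.02 113 [0.7747 0.8345] | -0.01 49 [0.8359 0.918 ] | 0.0 0  | 0.01 0  | 0.02 0  | 0.03 0  | 0.04 87 [0.812  0.8145] | 0.05 273 [0.8097 0.8143] | 
1 -30.0 ['235', '171', '88', '50', '26', '9', '2', '0', '0']
1 -20.0 ['221', '157', '75', '39', '20', '4', '0', '0', '0']
1 -10.0 ['208', '144', '62', '33', '13', '0', '0', '0', '0']
1 0.0 ['194', '130', '50', '24', '5', '0', '0', '0', '3']
1 10.0 ['180', '93', '34', '13', '0', '0', '0', '1', '17']
1 20.0 ['115', '47', '1', '0', '0', '0', '0', '11', '26']
1 30.0 ['40', '0', '0', '0', '0', '0', '5', '23', '13']
1 40.0 ['0', '0', '0', '0', '0', '1', '4', '6', '9']
-1 -30.0 ['235', '171', '88', '50', '26', '9', '2', '0', '0']
-1 -20.0 ['221', '157', '75', '39', '20', '4', '0', '0', '0']
-1 -10.0 ['208', '144', '62', '33', '13', '0', '0', '0', '0']
-1 0.0 ['194', '130', '50', '24', '5', '0', '0', '0', '3']
-1 10.0 ['180', '93', '34', '13', '0', '0', '0', '1', '17']
-1 20.0 ['115', '47', '1', '0', '0', '0', '0', '11', '26']
-1 30.0 ['40', '0', '0', '0', '0', '0', '5', '23', '13']
-1 40.0 ['0', '0', '0', '0', '0', '1', '4', '6', '9']
```

Run:
```python
from h import *
z=np.load("pics/side0.npz")
ee=np.array([0.2475,.6004,.2136]); R=np.array([[ 0.9246, -0.0005,  0.381 ],[-0.381 , -0.0017,  0.9246],[ 0.0001, -1.    , -0.0018]])
for c,f in (("side","side0"),("scene","scene0")):
    P,p=cloud(c,f"pics/{f}.npz"); l=(P-ee)@R
    m=(abs(l[...,0])<.16)&(abs(l[...,2])<.2)&(l[...,1]>-.5)&(l[...,1]<.02)
    print(c,m.sum())
    for y in np.arange(-.5,.02,.02):
        k=m&(abs(l[...,1]-y-.01)<.01)
        if k.sum()>5: print(f"{y:.2f}",k.sum(),"x",np.percentile(l[k][:,0],[1,99]),"z",np.percentile(l[k][:,2],[1,99]))
p=z["p"]; cv2.imwrite("pics/grip.png",cv2.resize(p[0:80,90:200],None,fx=6,fy=6)[:,:,::-1])
shot("scene","scene1")
p=np.load("pics/scene1.npz")["p"]; cv2.imwrite("pics/scene1.png",p[:,:,::-1])
```

```text
side 1962
-0.20 92 x [-0.0269  0.0407] z [-0.0444 -0.0049]
-0.18 210 x [-0.0276  0.0363] z [-0.0465  0.0052]
-0.16 193 x [-0.0182  0.025 ] z [-0.0475  0.0146]
-0.14 469 x [-0.0275  0.0342] z [-0.0989  0.0908]
-0.12 357 x [-0.0285  0.0348] z [-0.0956  0.0844]
-0.10 170 x [-0.0281  0.0344] z [-0.0903  0.081 ]
-0.08 129 x [-0.009   0.0148] z [-0.0689  0.0633]
-0.06 126 x [-0.0089  0.0133] z [-0.0684  0.0582]
-0.04 114 x [-0.0091  0.0129] z [-0.0648  0.0588]
-0.02 101 x [-0.0077  0.0121] z [-0.0634  0.0566]
scene 0
```

View pics/grip.png

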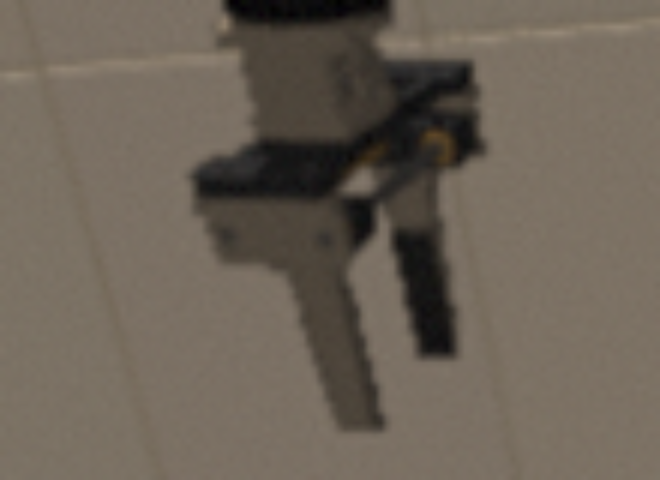

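View pics/scene1.png

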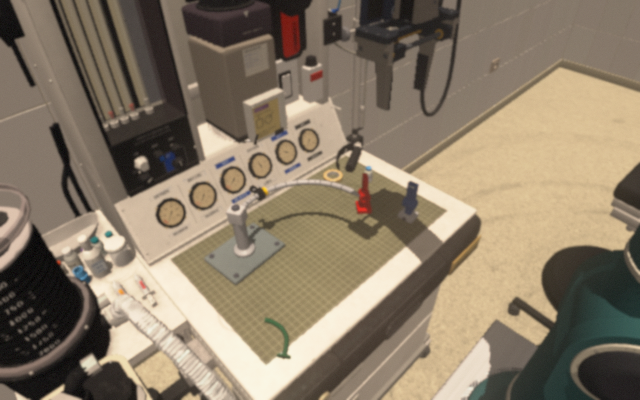

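Run:
```python
from h import *
t=env.sense()["t"]
effector.grasp(squeeze=5)
shot("wrist","w2"); shot("scene","scene2"); print(env.sense()["t"]-t, env.sense()["gripper_width"])
a=np.load("pics/scene1.npz")["p"];b=np.load("pics/scene2.npz")["p"]
im=np.hstack([x[0:120,330:480] for x in (a,b)]); cv2.imwrite("pics/cmp.png",cv2.resize(im,None,fx=2.6,fy=2.6,interpolation=cv2.INTER_CUBIC)[:,:,::-1])
```

```text
1.4417 0.0001830551938062271
```

View pics/w2.png

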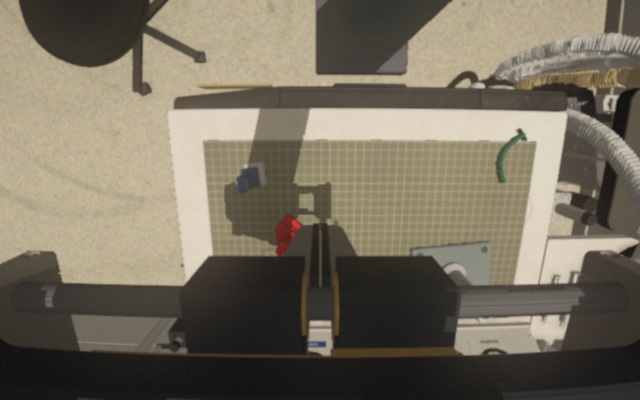

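View pics/cmp.png

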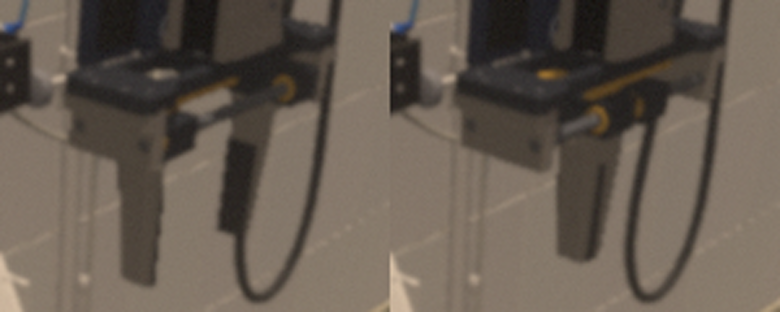

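Run:
```python
from h import *
Q=[]
for c in ("scene","side"):
    P,p=cloud(c,f"pics/{c}0.npz"); q=P.reshape(-1,3); q=q[np.isfinite(q[:,0])]; Q.append(q[(q[:,0]>.6)&(q[:,0]<1)&(abs(q[:,1])<.4)&(q[:,2]>.16)])
q=np.vstack(Q)
# drop isolated
from scipy.spatial import cKDTree
T=cKDTree(q); q=q[np.array([len(x) for x in T.query_ball_point(q,.012)])>8]
# solid-fill: extrude points backward in x
q=np.vstack([q]+[q+[d,0,0] for d in (.015,.03,.05)])
C=np.array([.4996,.0098])
def cl(g,R):
    l=(q-g)@R
    def bx(lo,hi,rx,rz):
        dy=np.maximum(np.maximum(l[:,1]-hi,lo-l[:,1]),0); dx=np.maximum(abs(l[:,0])-rx,0); dz=np.maximum(abs(l[:,2])-rz,0)
        d=np.sqrt(dx**2+dy**2+dz**2); return d.min(), q[d.argmin()]
    return min([bx(-.129,-.069,.0375,.0945),bx(-.28,-.129,.05,.05)],key=lambda v:v[0])
A=[-95,-70,-50,-40,-30,-25,-20,-15,-10,-5]
for mode in ("rad","tan"):
  for L in np.radians([-40,-30,-20,-10,0,10,20,30,35,40]):
    out=[]
    for a in np.radians(A):
        bore=np.r_[C+.15*np.array([np.cos(a),np.sin(a)]),.119]
        if mode=="rad":
            p,R=tcp(bore,a+np.pi/2,L,1)
        else: p,R=tcp(bore,a,L,1)
        g=p-G*R[:,1]; d,w=cl(g,R)
        js="".join("" if solver.inverse_kinematics(*(tcp(bore,a+(np.pi/2 if mode=="rad" else 0),L,s))) is not None else "x" for s in (1,-1))
        out.append(f"{d*1000:.0f}{js}")
    print(mode,np.degrees(L).round(),out)
```

```text
rad -40.0 ['248xx', '185', '101', '61', '32', '22', '14', '6', '0', '0']
rad -30.0 ['235', '171', '88', '50', '26', '16', '9', '2', '0', '0']
rad -20.0 ['221', '157', '75', '39', '20', '10', '4', '0', '0', '0']
rad -10.0 ['208', '144', '62', '33', '13', '5', '0', '0', '0', '0']
rad 0.0 ['194', '122', '50', '24', '5', '0', '0', '0', '0', '3']
rad 10.0 ['173', '100', '34', '13', '0', '0', '0', '0', '1', '17']
rad 20.0 ['129', '61', '18', '1', '0', '0', '0', '0', '11', '28']
rad 30.0 ['91', '26', '4', '0', '0', '0', '0', '5', '23', '33']
rad 35.0 ['73', '7', '1', '0', '0', '0', '0', '10', '27', '30']
rad 40.0 ['57', '0', '0', '0', '0', '0', '1', '15', '29', '25']
tan -40.0 ['136', '101', '78', '84', '96', '101', '103', '105', '104', '102']
tan -30.0 ['140', '97', '70', '73', '85', '89', '92', '93', '92', '90']
tan -20.0 ['145', '92', '60', '62', '73', '77', '79', '80', '80', '78']
tan -10.0 ['149', '87', '52', '50', '60', '64', '66', '67', '67', '65']
tan 0.0 ['151', '81', '42', '34', '44', '46', '49', '49', '48', '46']
tan 10.0 ['151', '76', '30', '16', '21', '21', '18', '21', '23', '21']
tan 20.0 ['152', '73', '17', '1', '0', '0', '0', '0', '0', '0']
tan 30.0 ['154', '73', '6', '0', '0', '0', '0', '0', '0', '0']
tan 35.0 ['155', '73', '2', '0', '0', '0', '0', '0', '0', '0']
tan 40.0 ['156', '73', '0', '0', '0', '0', '0', '0', '0', '0']
```

```bash
cat >> h.py <<'E'
C=np.array([.4996,.0098]); YAW=np.radians(5.5); A0=-np.pi/2+YAW; H=.044
def rodz(s): # s arc length from free end (neg on nose)
    return .120-.0012*np.clip(1-s/.2,0,1.2)
def path(s):
    """bore position and heading a at arc length s from free end"""
    a=A0+max(s,0)/.15
    p=C+.15*np.array([np.cos(a),np.sin(a)])
    if s<0: p=p+s*np.array([np.cos(YAW),np.sin(YAW)])
    return np.r_[p,rodz(s)],a
E
python3 - <<'E'
from h import *
psi=np.radians(6); bore=np.array([.447,-.2715,.045])
print(solver.inverse_kinematics(*tcp(bore+[0,0,.1],psi-np.pi/2,0,1,H)))
for s in (-.06,-.02,0,.05,.1,.15,.2): 
    b,a=path(s); print(s,b,np.degrees(a),solver.inverse_kinematics(*tcp(b,a,0,1,H)))
for k in ("w1","scene0","side0"):
    c={"w":"wrist","sc":"scene","si":"side"}[k[:1] if k[0]=="w" else k[:2]]
    P,p=cloud(c,f"pics/{k}.npz"); m=(abs(P[...,0]-.665)<.03)&(abs(P[...,1]-.0)<.03)&(P[...,2]>.08)
    q=P[m]; col=p[m].astype(int); blk=col.sum(1)<150; yel=(col[:,0]-col[:,2]>45)
    for nm,mm in (("blk",blk),("yel",yel)):
        if mm.sum()>3: print(k,nm,mm.sum(),np.percentile(q[mm],[2,50,98],axis=0).tolist())
E
```

```text
[-0.0898  0.3556  0.7004  1.9899 -0.2914  0.8962  0.8689]
-0.06 [ 0.4543 -0.1453  0.1186] -84.5 [-0.2475  0.2955  0.5718  2.1097 -0.2229  0.7938  0.5579]
-0.02 [ 0.4941 -0.1414  0.1187] -84.5 [-0.2638  0.3621  0.5805  2.0265 -0.2673  0.8264  0.5659]
0 [ 0.514  -0.1395  0.1188] -84.5 [-0.2706  0.3951  0.5855  1.9835 -0.2884  0.8446  0.5691]
0.05 [ 0.562  -0.1266  0.1191] -65.40140682897257 [-0.2692  0.4637  0.5589  1.8783 -0.311   0.8865  0.8706]
0.1 [ 0.6032 -0.0987  0.1194] -46.30281365794511 [-0.2706  0.5118  0.5056  1.7884 -0.303   0.919   1.1292]
0.15 [ 0.633  -0.0588  0.1197] -27.204220486917677 [-0.3106  0.5474  0.4822  1.7242 -0.3025  0.9444  1.3866]
0.2 [ 0.6481 -0.0113  0.12  ] -8.105627315890226 [-0.3531  0.5613  0.4446  1.6894 -0.2842  0.9553  1.6267]
w1 blk 34 [[0.6516238497433572, 0.002450250539574699, 0.12312555102320426], [0.6720594686613652, 0.0071232959541391305, 0.12707177006035483], [0.6773046344786345, 0.012666895060128911, 0.1350737472714476]]
w1 yel 57 [[0.645977192837392, -0.006026518081956339, 0.12208599177859362], [0.6517174394385672, -0.001811594523640464, 0
[... 226 characters left out ...]
5], [0.6403713275307927, 0.017877936201361966, 0.12583045406018978]]
scene0 yel 46 [[0.6390016524533894, -0.007886089124695284, 0.11504386317863544], [0.6437924236884702, -0.0009042638539667747, 0.12650943559018024], [0.6536421607133784, 0.007316329284289342, 0.1329637706185238]]
side0 blk 45 [[0.6395024184341013, -6.185792452955113e-06, 0.1177972962800572], [0.6516876296716929, 0.005595191902690089, 0.12927411171262115], [0.6801500166857859, 0.013335834306021008, 0.13469539349999138]]
side0 yel 60 [[0.6427850568519118, -0.009231478407106374, 0.112301538389192], [0.6502181976880428, -0.0039304209056202355, 0.12634269485938915], [0.6638366323101943, 0.003572557161877279, 0.13199204795591127]]
```

Run:
```python
from h import *
psi=np.radians(6); bore=np.array([.447,-.2715,.045])
effector.release()
p,R=tcp(bore+[0,0,.1],psi-np.pi/2,0,1,H); env.reach(p,R)
p,R=tcp(bore,psi-np.pi/2,0,1,H); env.movel(p,rate=.15)
s=env.sense(); print(s["t"],s["ee_pos"],p,s["wrist_force"])
shot("wrist","w3"); shot("side","side3")
im=np.load("pics/side3.npz")["p"][220:360,230:400]; cv2.imwrite("pics/side3c.png",cv2.resize(im,None,fx=4,fy=4,interpolation=cv2.INTER_CUBIC)[:,:,::-1])
```

```text
9.025 [ 0.4477 -0.2718  0.0709] [ 0.447  -0.2715  0.07  ] [-0.4404  0.0167  0.5726]
```

View pics/w3.png

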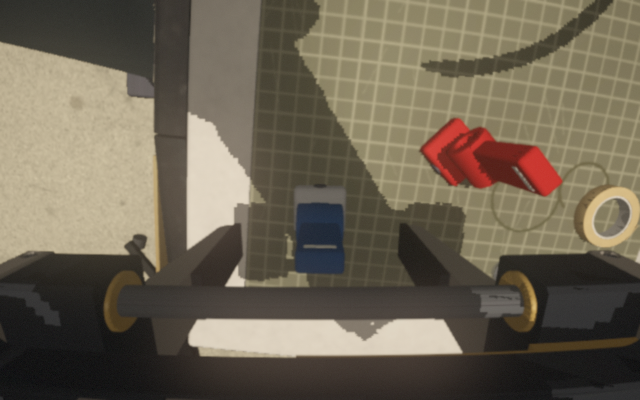

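View pics/side3c.png

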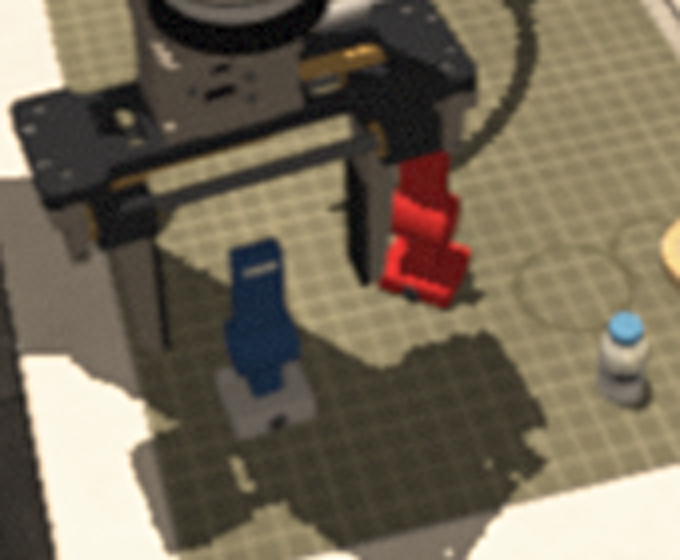

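Run:
```python
from h import *
P,p=cloud("wrist","pics/w3.npz")
reg=(abs(P[...,0]-.447)<.04)&(abs(P[...,1]+.271)<.04)
col=p.astype(int)
for lo,hi in ((.006,.02),(.098,.115)):
    k=reg&(P[...,2]>lo)&(P[...,2]<hi); qq=P[k][:,:2]
    print(lo,k.sum(),cv2.minAreaRect((qq*1000).astype(np.float32)),np.median(P[k][:,2]),np.median(qq,0))
# grasp, lift
z0=np.mean([env.sense()["wrist_force"] for _ in range(5)],0)
effector.grasp(squeeze=30)
s=env.sense(); print(s["t"],s["gripper_width"],s["wrist_force"],s["ee_pos"])
env.movel(s["ee_pos"]+[0,0,.05],rate=.12)
env.pause(.2)
s=env.sense(); print(s["t"],s["gripper_width"],s["wrist_force"],z0,s["ee_pos"])
```

```text
0.006 1022 ((446.40899658203125, -270.832763671875), (40.115745544433594, 35.63269805908203), 5.333917617797852) 0.013069433779256144 [ 0.4454 -0.2601]
0.098 1306 ((446.6749267578125, -271.5440368652344), (23.8121337890625, 12.420442581176758), 6.0532917976379395) 0.10412196601974053 [ 0.4464 -0.2704]
10.1583 0.023722617109266125 [ 0.0081  0.0024 -1.4218] [ 0.4471 -0.2715  0.07  ]
10.925 0.02407418519984812 [-0.4914  0.3193 -3.1809] [0.5428 0.5711 0.1048] [ 0.4465 -0.2712  0.1192]
```

```bash
cat >> h.py <<'E'
def force(n=8,dt=.01):
    f=[]
    for _ in range(n): f.append(env.sense()["wrist_force"]); env.pause(dt)
    return np.mean(f,0)
E
python3 - <<'E'
from h import *
b,a=path(-.055)
p,R=tcp(b+[0,0,.0],a,0,1,H); env.movel(p,R,rate=.12)
env.pause(.15)
t=env.sense()["t"]; F=[force(8) for _ in range(3)]; print(F,env.sense()["t"]-t); s=env.sense(); print(s["ee_pos"]-p)
np.save("tare.npy",np.mean(F,0))
shot("wrist","w4"); shot("side","side4"); shot("scene","scene4"); print(env.sense()["t"])
a_=np.load("pics/side4.npz")["p"][190:320,250:400]; b_=np.load("pics/scene4.npz")["p"][150:280,300:450]
cv2.imwrite("pics/c4.png",cv2.resize(np.hstack([a_,b_]),None,fx=2.6,fy=2.6,interpolation=cv2.INTER_CUBIC)[:,:,::-1])
E
```

```text
[array([ 0.2766, -0.2484, -2.6704]), array([ 0.1152, -0.2697, -2.6303]), array([ 0.0382, -0.1545, -2.4095])] 0.1999999999999993
[-0.0001 -0.0003 -0.0001]
12.65
```

View pics/w4.png

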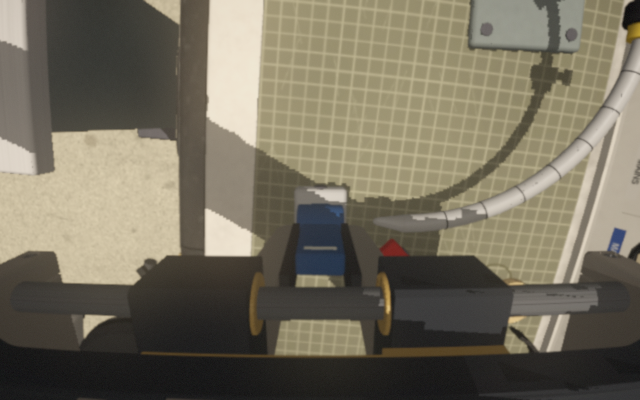

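View pics/c4.png

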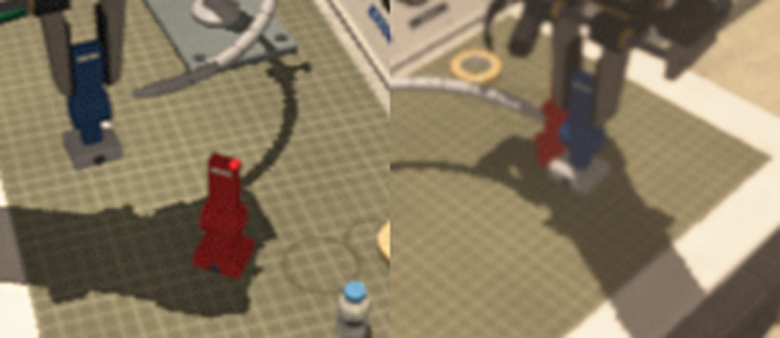

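Run:
```python
from h import *
from scipy.optimize import least_squares
W,pw=cloud("wrist","pics/w4.npz")
m=(W[...,2]>0.108)&(W[...,2]<0.135)&(W[...,0]>.475)&(W[...,0]<.67)&(W[...,1]<-.02)&(W[...,1]>-.17); q=W[m]
# fit torus: points on surface of radius .006 about circle w/ tilt, for arc points only
def res(v,q):
    r=np.hypot(q[:,0]-v[0],q[:,1]-v[1])-.15; zc=v[2]+v[3]*(q[:,0]-.6)+v[4]*(q[:,1]+.08)
    return np.hypot(r,q[:,2]-zc)-.006
k=q[:,0]>.525
r=least_squares(res,[.4996,.0098,.119,0,0],args=(q[k],),loss="soft_l1",f_scale=.001); print(k.sum(),r.x,np.median(abs(r.fun)))
v=r.x
for th in (-84.5,-60,-45,-30,-12):
    x,y=v[0]+.15*np.cos(np.radians(th)),v[1]+.15*np.sin(np.radians(th)); print(th,x,y,v[2]+v[3]*(x-.6)+v[4]*(y+.08))
# nose sections
for x in np.arange(.485,.53,.004):
    kk=abs(q[:,0]-x)<.002
    if kk.sum()>3: print(round(x,3),kk.sum(),"y",q[kk,1].min(),q[kk,1].max(),"ztop",np.percentile(q[kk,2],95))
print(q[:,0].min())
# carrier fin top
kk=(W[...,2]>.17)&(W[...,2]<.185)&(abs(W[...,0]-.459)<.02)&(abs(W[...,1]+.145)<.02)
col=pw.astype(int); kk&=(col[...,2]-col[...,0]>20)
print(kk.sum(),cv2.minAreaRect((W[kk][:,:2]*1000).astype(np.float32)),np.median(W[kk],0)); print(path(-.055))
```

```text
5395 [0.5005 0.0101 0.1186 0.0011 0.0086] 0.0003662954021273314
-84.5 0.514858040108607 -0.13917121489929002 0.1180382662951953
-60 0.5754811772305735 -0.119765595711879 0.11826859849386184
-45 0.6065471944085555 -0.09592780232219533 0.11850571222117907
-30 0.6303849877982393 -0.0648617851442132 0.11879714749556139
-12 0.6472033173406442 -0.021048538766877123 0.11919042817306864
0.493 24 y -0.14147458170379287 -0.13717225607624456 ztop 0.12062866382347472
0.497 58 y -0.1425190547813492 -0.1364275358573042 ztop 0.12190359459498801
0.501 71 y -0.14296317739427192 -0.13527741184603273 ztop 0.12202087290694352
0.505 83 y -0.14325980407445277 -0.13471673610732485 ztop 0.122726262607574
0.509 99 y -0.14379909064116786 -0.13346040656162708 ztop 0.12398212741520967
0.513 113 y -0.14474062612147828 -0.13303273877280028 ztop 0.12420987364815313
0.517 118 y -0.1448714352129042 -0.13243745253494474 ztop 0.12448293180922831
0.521 108 y -0.1427444162569775 -0.1318531156638804 ztop 0.12427327045450212
0.525 110 y -0.14279537852565882 -0.13156223315570018 ztop 0.12429960844324787
0.529 115 y -0.1426522513692087 -0.1304820694940428 ztop 0.12439252319957822
0.4925788232032542
1114 ((458.5608825683594, -145.03610229492188), (23.159778594970703, 11.388075828552246), 3.46516752243042) [ 0.4589 -0.1442  0.1778]
(array([ 0.4592, -0.1448,  0.1186]), np.float64(-1.4748032179352084))
```

```bash
cat >> h.py <<'E'
C=np.array([.5003,.0100]); YAW=np.radians(5.2); A0=-np.pi/2+YAW
def path(s):
    a=A0+max(s,0)/.15
    p=C+.15*np.array([np.cos(a),np.sin(a)])
    if s<0: p=p+s*np.array([np.cos(YAW*.6),np.sin(YAW*.6)])
    return np.r_[p,rodz(s)],a
import json
def slide(s0,s1,ds,st,rate=.02,kr=.0002,kz=.0002,fmax=6.5,ftmax=4.5,n=4,verbose=4,tmax=70):
    """st: dict off_r,off_z,off_h ; returns s"""
    tare=np.load("tare.npy"); s=s0; i=0
    while s<s1-1e-6:
        s=min(s+ds,s1); b,a=path(s)
        er=np.array([np.cos(a),np.sin(a),0]); et=np.array([-np.sin(a),np.cos(a),0])
        b=b+er*st["r"]+[0,0,st["z"]]
        p,R=tcp(b,a+st.get("h",0),0,1,H)
        env.movel(p,R,rate=rate)
        f=force(n)-tare; m=env.sense()["moment"]
        fr,ft,fz=f@er,f@et,f[2]
        if abs(fr)>.7: st["r"]+=kr*fr
        if abs(fz)>.7: st["z"]+=kz*fz
        if i%verbose==0 or abs(fr)>4 or abs(fz)>4 or ft<-3:
            print(f"t{env.sense()['t']:.2f} s{s*1e3:.1f} ft{ft:.2f} fr{fr:.2f} fz{fz:.2f} mom {m} off r{st['r']*1e3:.2f} z{st['z']*1e3:.2f}")
        i+=1
        if ft<-ftmax or np.linalg.norm([fr,fz])>fmax: print("STOP",ft,fr,fz); break
        if env.sense()["t"]>tmax: print("TIME"); break
    st["s"]=s; json.dump(st,open("st.json","w")); return s
E
python3 - <<'E'
from h import *
st={"r":0.,"z":0.}
slide(-.055,-.038,.017,st,rate=.05)
slide(-.038,.02,.003,st,verbose=2,fmax=4.5,ftmax=3.5)
E
```

```text
t13.18 s-38.0 ft-0.74 fr0.16 fz-0.33 mom [-0.0399  0.066  -0.0201] off r0.00 z0.00
t13.51 s-35.0 ft0.22 fr0.03 fz-0.32 mom [-0.0707  0.0214  0.0307] off r0.00 z0.00
t14.18 s-29.0 ft0.42 fr0.07 fz0.33 mom [-0.041   0.038   0.0411] off r0.00 z0.00
t14.84 s-23.0 ft-0.37 fr-0.14 fz0.35 mom [-0.0519  0.0574  0.0486] off r0.00 z0.00
t15.51 s-17.0 ft-0.54 fr-0.41 fz-0.09 mom [-0.0455  0.0924  0.0313] off r0.00 z0.00
t16.18 s-11.0 ft0.59 fr-0.16 fz-0.21 mom [ 0.0453 -0.1021 -0.0157] off r0.00 z0.00
t16.84 s-5.0 ft0.18 fr-1.18 fz-0.37 mom [0.1765 0.0027 0.0213] off r-0.42 z0.00
t17.51 s1.0 ft0.55 fr-1.28 fz-0.55 mom [ 0.1672  0.0017 -0.0114] off r-0.97 z-0.17
t18.18 s7.0 ft0.39 fr-0.58 fz-0.59 mom [ 0.0676 -0.0002  0.004 ] off r-0.97 z-0.17
t18.84 s13.0 ft0.32 fr-0.26 fz-0.32 mom [-0.0088 -0.0564 -0.0606] off r-1.13 z-0.17
t19.51 s19.0 ft-0.09 fr-0.17 fz-1.07 mom [-0.0596 -0.0237 -0.0303] off r-1.13 z-0.38
```

Run:
```python
from h import *
st=json.load(open("st.json"))
slide(st["s"],.10,.003,st,verbose=3,rate=.025,fmax=5,ftmax=4)
```

```text
t20.09 s23.0 ft-0.02 fr-0.13 fz-0.50 mom [-0.0707  0.0191 -0.0159] off r-1.13 z-0.38
t20.99 s32.0 ft0.21 fr-0.25 fz-0.57 mom [-0.0343 -0.0281  0.0335] off r-1.13 z-0.38
t21.89 s41.0 ft0.46 fr-0.89 fz-0.69 mom [-0.0383 -0.0074  0.0279] off r-1.30 z-0.38
t22.79 s50.0 ft1.13 fr0.42 fz0.07 mom [-0.066  -0.1213  0.0313] off r-1.30 z-0.38
t23.69 s59.0 ft0.77 fr0.32 fz-0.25 mom [-0.0799 -0.1565 -0.0498] off r-1.30 z-0.38
t24.59 s68.0 ft0.09 fr0.08 fz-0.17 mom [-0.0601 -0.1282 -0.0085] off r-1.30 z-0.59
t25.49 s77.0 ft0.79 fr0.56 fz-0.38 mom [-0.0646 -0.1559  0.0445] off r-1.30 z-0.59
t26.39 s86.0 ft0.38 fr-0.14 fz-0.42 mom [-0.0343 -0.1596  0.0049] off r-1.30 z-0.74
t27.29 s95.0 ft0.34 fr0.21 fz-0.34 mom [-0.0071 -0.1868  0.0633] off r-1.30 z-0.74
```

Run:
```python
from h import *
st=json.load(open("st.json"))
slide(st["s"],.168,.003,st,verbose=4,rate=.025,fmax=5,ftmax=4)
shot("wrist","w5"); shot("scene","scene5"); shot("side","side5")
a_=np.load("pics/side5.npz")["p"][100:230,280:430]; b_=np.load("pics/scene5.npz")["p"][100:230,200:350]
cv2.imwrite("pics/c5.png",cv2.resize(np.hstack([a_,b_]),None,fx=2.6,fy=2.6,interpolation=cv2.INTER_CUBIC)[:,:,::-1])
```

```text
t28.18 s103.0 ft0.14 fr0.83 fz-0.73 mom [-0.0448 -0.2338  0.0123] off r-1.14 z-0.89
t29.38 s115.0 ft0.24 fr0.48 fz-0.41 mom [-0.0396 -0.1553 -0.0508] off r-1.14 z-0.89
t30.57 s127.0 ft0.90 fr0.70 fz-0.42 mom [-0.1013 -0.2313  0.0029] off r-1.00 z-0.89
t31.77 s139.0 ft0.47 fr0.39 fz-0.37 mom [-0.0797 -0.3609  0.0256] off r-1.00 z-0.89
t32.98 s151.0 ft0.56 fr0.66 fz0.06 mom [-0.1183 -0.2976  0.0785] off r-0.80 z-0.89
t34.17 s163.0 ft0.12 fr0.03 fz0.10 mom [ 0.0178 -0.0276  0.0313] off r-0.44 z-0.89
```

View pics/c5.png

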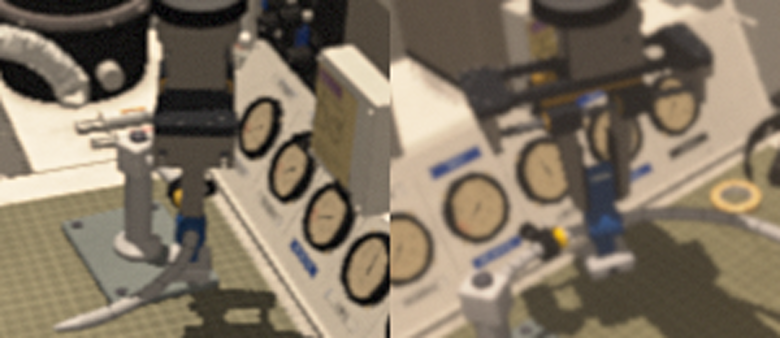

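View pics/w5.png

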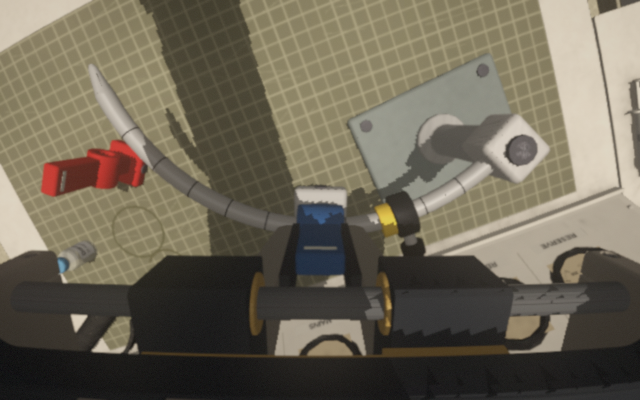

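Run:
```python
from h import *
st=json.load(open("st.json"))
slide(st["s"],.205,.0015,st,verbose=3,rate=.015,fmax=5,ftmax=1.6,n=5)
```

```text
t35.20 s169.5 ft0.06 fr-0.20 fz0.02 mom [-0.0277  0.0381 -0.0306] off r-0.44 z-0.89
t36.08 s174.0 ft-0.04 fr-0.04 fz-0.04 mom [ 0.002   0.0175 -0.0214] off r-0.44 z-0.89
t36.95 s178.5 ft0.22 fr0.14 fz-0.05 mom [ 0.0197 -0.102  -0.0169] off r-0.44 z-0.89
t37.83 s183.0 ft0.68 fr0.29 fz0.09 mom [-0.0096 -0.2103 -0.0188] off r-0.44 z-0.89
t38.70 s187.5 ft0.37 fr0.34 fz-0.14 mom [-0.031  -0.2093  0.0106] off r-0.44 z-0.89
t39.58 s192.0 ft-4.09 fr0.64 fz0.55 mom [-1.2252  0.0519 -0.0079] off r-0.27 z-0.89
STOP -4.0890539722492205 0.6406499436102134 0.5529714942742952
```

Run:
```python
from h import *
st=json.load(open("st.json")); tare=np.load("tare.npy"); s=st["s"]
log=[]
for i in range(12):
    b,a=path(s); er=np.array([np.cos(a),np.sin(a),0]); et=np.array([-np.sin(a),np.cos(a),0])
    if i:
        p,R=tcp(b+er*st["r"]+[0,0,st["z"]],a,0,1,H); env.movel(p,R,rate=.01)
    f=force(10)-tare; ft=f@et
    print(f"t{env.sense()['t']:.2f} s{s*1e3:.2f} ft{ft:.2f} fr{f@er:.2f} fz{f[2]:.2f}", env.sense()["ee_pos"])
    if ft<-5.7: break
    s+=.0002 if ft>-5 else .0001
st["s"]=s; json.dump(st,open("st.json","w"))
env.pause(.4); f=force(20)-tare; print(f@et,f@er,f[2])
```

```text
t39.66 s192.00 ft-4.65 fr0.29 fz0.50 [ 0.6468 -0.021   0.1441]
t39.99 s192.20 ft-5.44 fr0.65 fz1.04 [ 0.6468 -0.0209  0.144 ]
t40.33 s192.30 ft-5.38 fr0.79 fz0.79 [ 0.6469 -0.0209  0.1441]
t40.66 s192.40 ft-5.65 fr0.45 fz0.79 [ 0.6469 -0.0209  0.1441]
t40.99 s192.50 ft-5.53 fr0.63 fz0.72 [ 0.6469 -0.0208  0.1441]
t41.33 s192.60 ft-5.98 fr0.89 fz0.78 [ 0.6469 -0.0208  0.144 ]
-5.894621597764084 0.5592229227965836 0.7527109899983964
```

Run:
```python
from h import *
effector.release()
s=env.sense(); print(s["t"],s["wrist_force"],s["gripper_width"])
shot("wrist","w6")
env.movel(s["ee_pos"]+[0,0,.09],rate=.12)
env.pause(.2); shot("wrist","w7"); shot("scene","scene7"); shot("side","side7"); print(env.sense()["t"],env.sense()["wrist_force"])
a_=np.load("pics/side7.npz")["p"][120:230,290:430]; b_=np.load("pics/scene7.npz")["p"][140:250,210:350]
cv2.imwrite("pics/c7.png",cv2.resize(np.hstack([a_,b_]),None,fx=2.8,fy=2.8,interpolation=cv2.INTER_CUBIC)[:,:,::-1])
```

```text
42.975 [-0.0099  0.1806 -0.3338] 0.09177637663573454
44.275 [-0.2929 -0.626   0.4336]
```

View pics/c7.png

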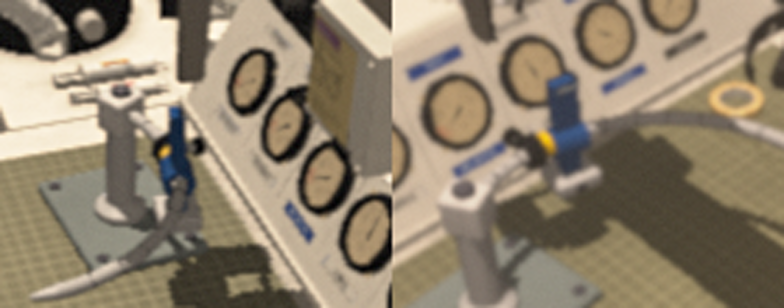

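View pics/w7.png

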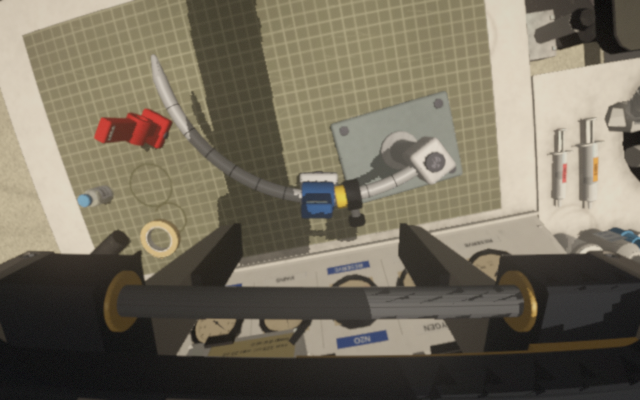

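View pics/w6.png

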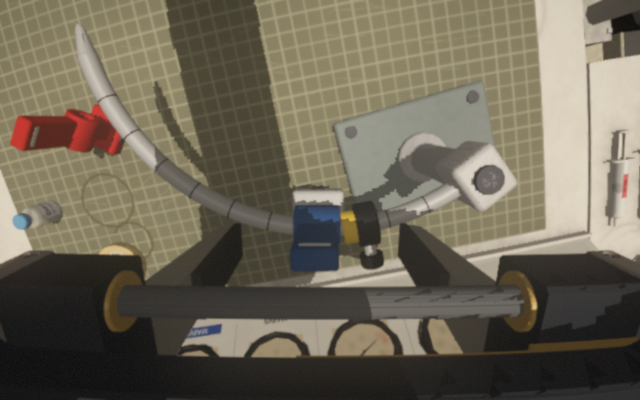

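Run:
```python
from h import *
def polar(q): return np.degrees(np.arctan2(q[:,1]-C[1],q[:,0]-C[0])), np.hypot(q[:,0]-C[0],q[:,1]-C[1])
for k in ("w5","w6","w7"):
    W,p=cloud("wrist",f"pics/{k}.npz"); col=p.astype(int)
    reg=(abs(W[...,0]-.65)<.05)&(abs(W[...,1]+.01)<.06)&(W[...,2]>.06)&(W[...,2]<.2)
    blue=reg&(col[...,2]-col[...,0]>15)
    for nm,m in (("fintop",blue&(W[...,2]>.168)),("bush",blue&(W[...,2]<.14)&(W[...,2]>.10)),("foot",reg&(W[...,2]<.095)),("yel",reg&(col[...,0]-col[...,2]>60)&(W[...,2]>.12)),("blk",reg&(col.sum(2)<110)&(W[...,2]<.14)&(W[...,2]>.12)&(W[...,1]>-.01))):
        if m.sum()>5:
            q=W[m]; a,r=polar(q); print(k,nm,m.sum(),"ang",np.percentile(a,[3,50,97]),"r",np.percentile(r,[3,50,97]),"z",np.median(q[:,2]))
z=np.load("pics/w6.npz")["p"]; cv2.imwrite("pics/w6c.png",cv2.resize(z[170:290,250:420],None,fx=4,fy=4,interpolation=cv2.INTER_CUBIC)[:,:,::-1])
```

```text
w5 fintop 1229 ang [-25.3781 -21.2373 -16.8656] r [0.1426 0.1469 0.1531] z 0.17813134467172226
w5 bush 974 ang [-26.5365 -21.1001 -15.6428] r [0.1352 0.1394 0.1435] z 0.1286087220781313
w5 foot 1025 ang [-28.8578 -21.1047 -13.486 ] r [0.1301 0.1364 0.1484] z 0.08692783961335575
w5 yel 465 ang [-6.3437 -4.5484 -2.888 ] r [0.1401 0.147  0.1579] z 0.12880641294508016
w5 blk 40 ang [-2.3929 -1.8961 -0.3799] r [0.1713 0.1737 0.1772] z 0.12494952316193371
w6 fintop 1109 ang [-16.9865 -13.0039  -8.7327] r [0.1418 0.1464 0.1523] z 0.1762767333722535
w6 bush 979 ang [-18.0596 -12.5661  -7.1357] r [0.1364 0.1409 0.15  ] z 0.12690750563189923
w6 foot 913 ang [-20.125  -12.3714  -4.8836] r [0.1323 0.1382 0.1472] z 0.08476623905691857
w6 yel 421 ang [-6.1358 -4.5354 -3.0362] r [0.1402 0.1474 0.1583] z 0.12895591574089818
w7 fintop 422 ang [-16.8697 -12.7826  -8.7125] r [0.142  0.1468 0.1519] z 0.17633652923943882
w7 bush 436 ang [-18.184  -12.3238  -7.1194] r [0.1366 0.1412 0.1529] z 0.1269154956441142
w7 foot 412 ang [-20.1961 -12.6479  -4.7783] r [0.1323 0.1374 0.1605] z 0.08458794731962198
w7 yel 228 ang [-6.2359 -4.4945 -2.8353] r [0.1404 0.1484 0.1588] z 0.1288552691509328
```

View pics/w6c.png

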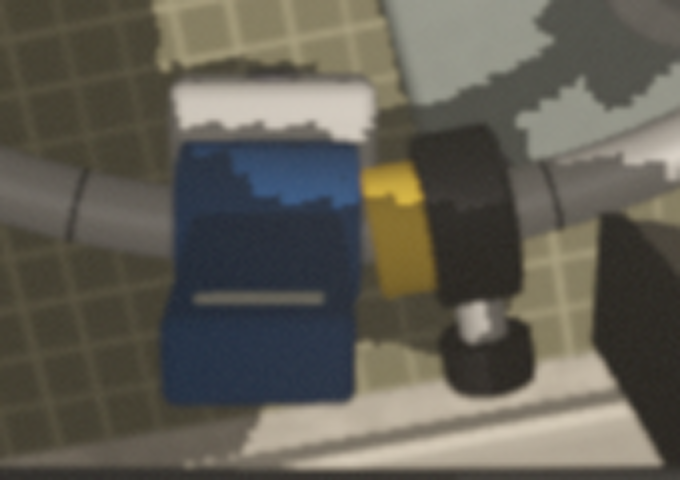

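Run:
```python
from h import *
p=np.load("pics/w6.npz")["p"]; W,_=cloud("wrist","pics/w6.npz")
for r in (210,212,214,216,218,222,226,230,236):
    print(r,[tuple(int(v) for v in p[r,c]) for c in range(336,348)])
print(np.round(W[214,334:350]*1000,1).tolist())
print(np.round(W[220,334:350]*1000,1).tolist())
```

```text
210 [(56, 74, 100), (57, 74, 99), (59, 75, 98), (71, 78, 93), (93, 91, 92), (103, 98, 92), (101, 96, 87), (94, 88, 78), (87, 80, 63), (88, 79, 58), (89, 79, 54), (94, 82, 54)]
212 [(58, 78, 108), (57, 78, 107), (59, 78, 105), (74, 80, 95), (109, 98, 80), (134, 114, 69), (140, 118, 62), (142, 118, 57), (142, 117, 53), (145, 120, 51), (149, 122, 52), (152, 125, 53)]
214 [(57, 79, 109), (60, 82, 114), (62, 82, 112), (86, 89, 100), (133, 113, 77), (161, 135, 60), (171, 142, 58), (173, 144, 58), (174, 144, 58), (174, 145, 57), (177, 147, 59), (178, 149, 59)]
216 [(62, 87, 121), (61, 86, 120), (62, 85, 118), (83, 89, 107), (134, 114, 81), (174, 145, 64), (191, 160, 63), (195, 164, 65), (195, 164, 63), (195, 164, 64), (196, 165, 65), (196, 166, 66)]
218 [(64, 91, 127), (63, 89, 125), (61, 86, 122), (70, 85, 110), (115, 103, 85), (166, 139, 65), (190, 160, 64), (194, 163, 64), (194, 164, 65), (191, 161, 63), (174, 145, 58), (166, 137, 56)]
222 [(48, 60, 76), (51, 59, 76), (49, 57, 73), (55, 61, 71), (79, 76, 72), (104, 92, 65), (122, 103, 54), (131, 107, 48), (132, 109, 48), (133, 111, 50), 
[... 588 characters left out ...]
6, -9.7, 125.0], [638.4, -9.1, 126.0], [638.9, -8.4, 124.8], [638.9, -7.8, 125.2], [638.9, -7.2, 125.8], [639.2, -6.6, 125.0], [640.7, -5.9, 120.5], [640.2, -5.3, 122.8], [640.2, -4.7, 122.9], [640.4, -4.0, 122.8], [640.3, -3.4, 123.5], [640.5, -2.8, 123.3], [640.5, -2.2, 123.6], [641.0, -1.5, 122.6], [640.6, -0.9, 124.1], [640.6, -0.3, 124.5]]
[[641.3, -10.4, 128.8], [641.6, -9.7, 128.4], [641.9, -9.1, 127.6], [641.8, -8.5, 128.5], [642.1, -7.9, 127.9], [642.2, -7.3, 127.9], [644.4, -6.6, 121.5], [642.9, -6.0, 126.7], [643.5, -5.4, 125.1], [642.7, -4.8, 127.8], [643.2, -4.2, 126.9], [643.3, -3.6, 126.9], [643.4, -2.9, 126.9], [643.2, -2.4, 128.0], [643.4, -1.7, 127.8], [643.9, -1.1, 126.6]]
```

Run:
```python
from h import *
print(workorder.finish_job(), env.sense()["t"])
```

```text
the job is handed in; nothing more can be done
the job is handed in; nothing more can be done
```

The blue carrier is threaded onto the rod, round the bend and up against the yellow buffer. It was pushed on with about 6 N, then released, and the job is handed in at about 44 s.

**Departure from the note:** I gripped the fin across its 24 mm length instead of the 12 mm you specified. Gripping across the 12 mm would have put the gripper body, by my estimate, about 5 mm into the box on the gauge panel near the stop.

**Forces on the rod:** side and vertical readings stayed around 1 N during threading and sliding.

**Forces at the stop:** the push was built up in small steps from first contact at 4.1 N and settled at 5.9 N along the rod.

**Checks after release:**
- **Contact:** the bushing meets the buffer at its inner edge with no gap I could resolve (under about 0.6 mm). The outer edge stands slightly open, as a straight bushing on a curved rod should.
- **Depth disagreement:** the depth readings are blurrier there. They put the carrier up to about 1 mm behind its position under load, so a very small spring-back on release can't be ruled out.
- **Upright:** fin top and foot line up to within about half a degree on the arc.
- **Collar:** it did not move; its angle on the arc reads the same before and after, within 0.05 degrees.
- **Bystanders:** the robot never came near the vial, the tape roll or the green airway. I did not measure them again at the end.

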